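# Nest four brake pads in their own holders

### The job

Four pressed brake pads lie about the counter, one lugged rectangle, one oval, one round and one square, and have to be nested before they go to the curing oven. Lay each pad, friction side up as it lies now, in the yellow holder marked with its own outline, so that it lies flat on the holder's floor inside the low rim, lined up with the outline (either way round). Let go of all of them; they may be done in any order.

Things in the scene. Friction and masses are not known exactly. Their poses are not given: they have to be found in the camera images.
- lugged_pad: Loose rectangular brake pad: friction block 90 x 48 mm in plan with a 3 mm slot across its middle; backing plate with an 11 x 26 mm lug at each end, 112 mm overall. 28 mm high: 8 mm steel backing plate below, 20 mm dark grey friction block above, sides flush; about 0.5 kg. Origin at the centre of its underside, z up, x along its length, y across the 48 mm width. Grip from above across the 48 mm.
- oval_pad: Loose oval brake pad, straight sides and half-round ends, 88 x 52 mm in plan, a pale line across its middle. 28 mm high: 8 mm steel backing plate below, 20 mm dark grey friction block above, sides flush; about 0.43 kg. Origin at the centre of its underside, z up, x along its length, y across the 52 mm width. Grip from above across the 52 mm.
- round_pad: Loose round brake pad, 58 mm diameter, a small pale dot on its top. 28 mm high: 8 mm steel backing plate below, 20 mm dark grey friction block above, sides flush; about 0.28 kg. Origin at the centre of its underside, z up, x, y without meaning. Grip from above across the 58 mm diameter.
- square_pad: Loose square brake pad, 58 x 58 mm in plan, a 3 mm slot across its middle. 28 mm high: 8 mm steel backing plate below, 20 mm dark grey friction block above, sides flush; about 0.36 kg. Origin at the centre of its underside, z up, x and y parallel to its sides. Grip from above across the 58 mm width.
- lugged_holder: Rectangular yellow plastic pad holder, 144 x 80 mm, fixed. Its floor, 6 mm above the counter, shows the pad's true outline, a pale grey rectangle with end lugs. Rim pieces 7 mm outside the outline rise to 14 mm above the counter, with 88 mm gaps for the fingers at +y and -y. Origin at the centre of its underside, z up, x along its length; the nested pad is centred on it, underside 6 mm higher.
- oval_holder: Oval yellow plastic pad holder, 118 x 82 mm, fixed. Its floor, 6 mm above the counter, shows the pad's true outline, a pale grey oval. Rim pieces 7 mm outside the outline rise to 14 mm above the counter, with 70 mm gaps for the fingers at +y and -y. Origin at the centre of its underside, z up, x along its length; the nested pad is centred on it, underside 6 mm higher.
- round_holder: Round yellow plastic pad holder, 90 mm diameter, fixed. Its floor, 6 mm above the counter, shows the pad's true outline, a pale grey disc. Rim pieces 7 mm outside the outline rise to 14 mm above the counter, with 45 mm gaps for the fingers at +y and -y. Origin at the centre of its underside, z up, y through the two gaps; the nested pad is centred on it, underside 6 mm higher.
- square_holder: Square yellow plastic pad holder, 90 x 90 mm, fixed. Its floor, 6 mm above the counter, shows the pad's true outline, a pale grey square. Rim pieces 7 mm outside the outline rise to 14 mm above the counter, with 42 mm gaps for the fingers at +y and -y. Origin at the centre of its underside, z up, x and y parallel to its sides; the nested pad is centred on it, underside 6 mm higher.
Things that resemble listed ones, but are neither listed nor needed, are in the scene too. What is shaped like the lugged_pad but red is not meant. What is shaped like the oval_pad but purple is not meant.

How it is judged (in metres and radians):
At the end, for the whole second after the job is handed in: Each pad is in the holder of its outline: centre within 12 mm in plan, underside 3 to 9 mm above the holder's (floor at 6 mm), friction side up, level within 0.05 rad, lined up within 0.3 rad (lugged, oval: either way round; square: any quarter turn; round: free); all at rest, clear of the fingers (horizontal distance between lugged_pad and lugged_holder below 0.012 m and z of lugged_pad in the frame of lugged_holder between 0.003 and 0.009 m and angle between each of lugged_pad, oval_pad, round_pad, square_pad's own z axis and vertical below 0.05 rad and angle between the x axis of lugged_pad and the x axis of lugged_holder, either way round below 0.3 rad and linear speed of each of lugged_pad, oval_pad, round_pad, square_pad below 0.02 m/s and angular speed of each of lugged_pad, oval_pad, round_pad, square_pad below 0.2 rad/s and contact force between each of lugged_pad, oval_pad, round_pad, square_pad and the fingers below 0.1 N and horizontal distance between oval_pad and oval_holder below 0.012 m and z of oval_pad in the frame of oval_holder between 0.003 and 0.009 m and angle between the x axis of oval_pad and the x axis of oval_holder, either way round below 0.3 rad and horizontal distance between round_pad and round_holder below 0.012 m and z of round_pad in the frame of round_holder between 0.003 and 0.009 m and horizontal distance between square_pad and square_holder below 0.012 m and z of square_pad in the frame of square_holder between 0.003 and 0.009 m and (angle between the x axis of square_pad and the x axis of square_holder, either way round below 0.3 rad or angle between the x axis of square_pad and the y axis of square_holder, either way round below 0.3 rad)); the robot touches nothing.
It also fails if it takes over 120 s, if anything falls off the work surface, if the arm or the gripper's body presses on something with over 40 N, if the wrist force passes 120 N, or if a joint passes its speed limit or range.

### The arm

A 6-joint arm with a two-finger parallel gripper is mounted at the origin on the work surface. World frame = base frame: x ahead of the robot, y to its left, z up, the work surface at z = 0. Lengths are in mm, angles in rad, forces in N, time in s.
With the tool pointing down it reaches from about 275 to 750 mm from the base axis. Payload 10.2 kg.
Tool frame: the origin (TCP) lies between the finger pads; the fingertips stand 17 mm ahead of it and the grasp point (between the pads) lies 2 mm behind it (tips_ahead is the distance from the TCP to the fingertips, in mm); z points along the fingers, y is the line along which they close (so a half turn about z gives the same grasp; the last joint's range is limited). The gripper opens to 85 mm and grips with 20 to 120 N. Pads are 22 mm wide; open, the fingers measure 114 mm over their backs; the gripper's body (76 mm by 85 mm) begins 54 mm behind the grasp point. The pads swing forward as they close: fully open they stand 13 mm farther back than shut.
Start: joints at [-1.467, 0.313, 1.498, -0, 1.331, -0.223], TCP at [168.52, -497.225, 248.294] pointing down, gripper open.
Joint ranges: [-2.94, 2.94], [-0.97, 2.17], [0.19, 2.56], [-1.23, 4.37], [0.02, 3.11], [-2.88, 2.88]. Speed limits (rad/s): [2.39, 2.39, 3.01, 3.14, 3.14, 3.14].

### API

Orientations are given as a unit quaternion [w, x, y, z].
In Python, from rig import sense, capture, finish_job, boxes_of, tips_ahead gives the robot as it stands.
- The arm moves only by the tool drive_tool, never from a script. Its argument "commands" is text: rows parted by semicolons, each of 7 numbers parted by spaces: the shift along the world's x, y, z in units of 0.1 m (1.0 is 0.1 m), then the turn, a rotation vector about the world's x, y, z in units of pi/4 rad (1.0 is pi/4 rad), then the opening in per cent of the stroke, from 0 (shut) to 100 (fully open). A call has 1 to 20 rows; each row shifts and turns the commanded pose from where the row before left it; what a row does not reach is not made up. A row lasts 1/12 s, in which the tool goes at most 41.7 mm and 7.16 degrees, less where a joint would pass 70% of its speed; a pose out of reach is approached as far as the arm can. A call with a number of a shift or a turn outside -1 to 1 is refused whole. A call with a gripper value outside its range is refused whole. The fingers move at their own pace and stop on an object; "force" is the grip in N (left out, the last holds). Time passes only in rows, so rows that do not move let the fingers close. It gives the time, the measured TCP pose, the force, the opening and the grip force at its end, in the units of the state.
- sense(): the state, without advancing time (a new reading comes with each control period).
- capture(name): name is "side" or "top"; returns a dict with "pixels" (420x560x3 uint8, blue, green, red), "fov_y" (degrees; the focal length in pixels is half the picture's height over the tangent of half this angle, whatever the lens; pixels are square), "cx", "cy" (the principal point, pixels), "k1" (the pictures are not rectified: a ray, as slopes to the right and down, at radius r is drawn at 1 + k1 r^2 times it, then the intrinsics apply), "position" and "attitude" of the camera in the world. Camera axes: x right, y down, z forward; pixel columns grow to the right and rows downward; lengths in mm; the calibration is good to about 2 mm. A picture is of the moment at which its call begins. There is no depth.
- finish_job(): hands the job in; it is judged then, once.
Trained networks look in a picture, given as the dict that the camera call returned (one of the last four; its "shot" number tells which), for a name from the list of things; names that differ only in an ending like _2 or _b are one class to them, and where a whole thing is asked for, a point or a joint stands for the part that bears it (a point fixed in the world has none). Each returns a list of dicts, best first, with "confidence" (0 to 1); they miss things now and then, are a little off and sometimes report something else, mostly with a low value. They report only what shows in the picture. A call takes as long as a camera call. They do not tell look-alikes from the thing itself.
- boxes_of(picture, name): "position" ([column, row] in pixels, amid what is visible of it).
The state is a dict: "time_s": time; "joints": joint angles; "dq": joint speeds; "tau": joint torques, N m; "eef_pos": TCP position; "ee_rot": TCP orientation; "force": force on the tool from outside, world axes, zero at the start; "wrist_torque": the same for the moment, N m; "grip_width": opening from 0.0 (shut) to 1.0 (fully open); "grip_force": force on a finger pad.
Only numpy, scipy, OpenCV 4.12 (cv2) and the standard library are available. Lean on these libraries where they do the work, as an engineer would, in place of code of your own. Each camera call takes 0.05 s, during which the arm holds its last target. There are 200 camera calls.

## Working session

There is one attempt and no reset: what is moved stays moved. The work goes in short steps, Python scripts to look and compute and a tool call to move; the robot and the scene stay as the last step left them, time stands still between calls to the robot, and variables do not carry over. Pictures are saved under pics/ and viewed, at most 14 in all, crops included, and the job is handed in when it is done.

Besides the shell and the picture viewer there is one more tool, called after "Call:" as name(argument=value, ...), one argument or row to a line, values as JSON. drive_tool: Moves the arm, as the interface text tells. Shifts and turns lie within -1 to 1; 1 stands for 0.1 m of shift or pi/4 rad of turn. Its arguments: {"type":"object","properties":{"commands":{"type":"string"},"force":{"type":"number"}},"required":["commands"]}

```bash
mkdir -p pics; ls; python3 - <<'E'
from rig import *
import cv2
s=sense();print(s['eef_pos'],s['ee_rot'],s['grip_width'],tips_ahead)
for n in ('top','side'):
    p=capture(n);cv2.imwrite(f'pics/{n}0.png',p['pixels'])
    print(n,{k:v for k,v in p.items() if k!='pixels'})
    if n=='top':
        for o in 'lugged oval round square'.split():
            for t in ('pad','holder'):
                print(o,t,[(b['position'],round(b['confidence'],2)) for b in boxes_of(p,o+'_'+t)][:4])
E
```

```text
pics
[ 168.4756341  -496.98161042  247.71908957] [-6.64383525e-04  9.86679625e-01  1.62674136e-01  3.18337928e-05] 0.9983753752860812 17.0
top {'fov_y': 49.90670251654187, 'cx': 287.8502024201413, 'cy': 211.55987055449603, 'k1': -0.04221474865755337, 'position': array([ 384.99349075,   42.7294625 , 1295.27649292]), 'attitude': array([ 0.05369118, -0.70458255,  0.70571027, -0.05151416]), 'shot': 1}
lugged pad [([132.7, 181.2], 0.93), ([166.5, 224.3], 0.82)]
lugged holder [([401.0, 287.4], 0.62)]
oval pad [([342.8, 146.6], 0.7), ([347.7, 189.3], 0.64)]
oval holder [([202.1, 285.0], 0.55)]
round pad []
round holder [([255.5, 182.5], 0.79)]
square pad [([334.3, 246.8], 0.87)]
square holder [([260.7, 253.3], 0.64)]
side {'fov_y': 55.904022364447236, 'cx': 289.4437242690405, 'cy': 207.29379672234495, 'k1': 0.013151388724905578, 'position': array([ 31.01563726, 596.55356222, 932.61862914]), 'attitude': array([ 0.12003181, -0.34059288,  0.87418538, -0.32463636]), 'shot': 2}
```

View pics/top0.png

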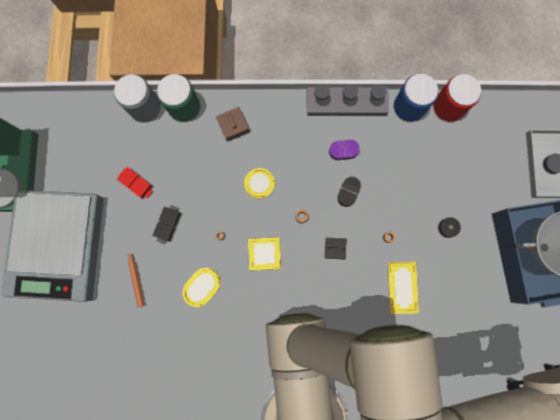

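View pics/side0.png

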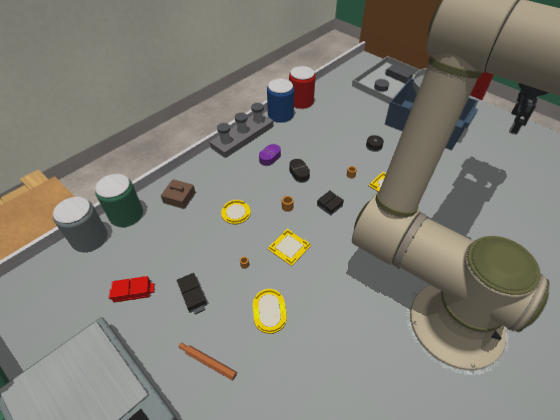

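```bash
cat > vis.py <<'E'
import numpy as np, cv2
from scipy.spatial.transform import Rotation as R
def project(p,X):
    w,x,y,z=p['attitude']; C=(np.asarray(X,float)-p['position'])@R.from_quat([x,y,z,w]).as_matrix()
    s=C[:,:2]/C[:,2:]; s=s*(1+p['k1']*(s**2).sum(1,keepdims=True))
    f=p['pixels'].shape[0]/2/np.tan(np.radians(p['fov_y']/2))
    return s*f+[p['cx'],p['cy']]
def locate(p,uv,z):
    "world xy of pixel at height z"
    from scipy.optimize import least_squares
    return least_squares(lambda q:(project(p,[[*q,z]])[0]-uv),[450,0],x_scale=100).x
def crop(p,c,r=22,k=200):
    c=np.round(c).astype(int); a=cv2.copyMakeBorder(p['pixels'],60,60,60,60,cv2.BORDER_REPLICATE)
    return cv2.resize(a[c[1]+60-r:c[1]+60+r,c[0]+60-r:c[0]+60+r],(k,k),interpolation=cv2.INTER_CUBIC)
E
python3 - <<'E'
from rig import *; from vis import *
t=capture('top');s=capture('side')
px=[(167,224),(349,191),(450,228),(336,248)]
hx=[(201,287),(259,183),(264,254),(403,288)]
rows=[[],[],[]]
for c in px:
    w=locate(t,c,28);print(c,w)
    rows[0].append(crop(t,c)); rows[1].append(crop(s,project(s,[[*w,14]])[0],28))
for c in hx: w=locate(t,c,8);print('h',c,w);rows[2].append(crop(t,c,30))
cv2.imwrite('pics/mos.png',np.vstack([np.hstack(r) for r in rows]))
np.save('shots.npy',[t,s],allow_pickle=True)
E
```

```text
(167, 224) [540.04770349 389.64503981]
(349, 191) [ 634.27055965 -128.47261198]
(450, 228) [ 527.12821956 -413.35839684]
(336, 248) [471.46124778 -88.48626781]
h (201, 287) [363.22784614 292.04519869]
h (259, 183) [662.42489543 130.51335964]
h (264, 254) [456.11707933 114.61591827]
h (403, 288) [ 359.44026562 -278.02998916]
```

View pics/mos.png

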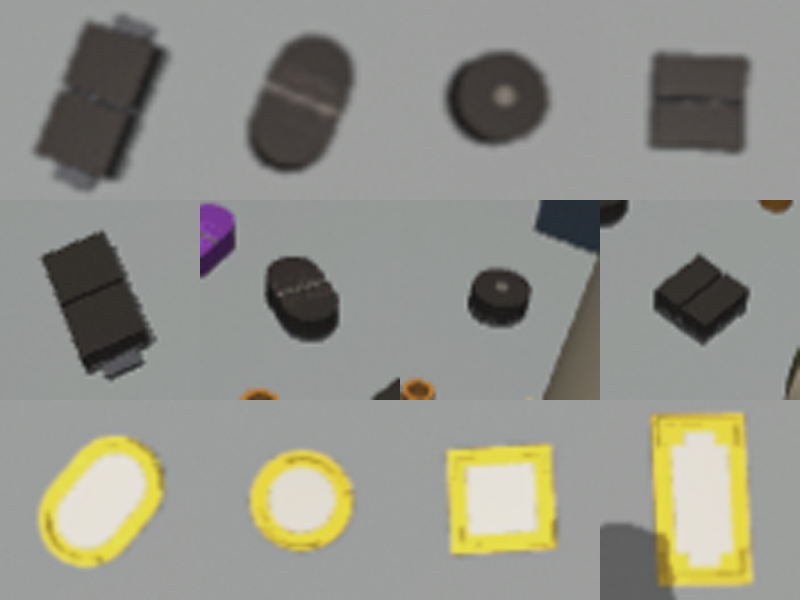

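The dark pads at top-view (167,224), (349,191), (450,228) and (336,248) are the lugged, oval, round and square pads. The red look-alike (135,183) and the purple one (345,149) are ruled out by colour. The four holders are clear too, at (201,287), (259,183), (264,254) and (403,288). Next I'll fit silhouettes to get poses.

```bash
cat >> vis.py <<'E'
from scipy.optimize import minimize
def rect(a,b): return np.array([[a,b],[-a,b],[-a,-b],[a,-b]])/2.
def oval(a,b):
    t=np.linspace(-np.pi/2,np.pi/2,20); h=np.c_[np.cos(t),np.sin(t)]*b/2+[(a-b)/2,0]; return np.vstack([h,-h])
# list of (outline, z0, z1) convex prisms, colour kind
S={'lugged_pad':[(rect(90,48),0,28),(rect(112,26),0,8)],'oval_pad':[(oval(88,52),0,28)],'round_pad':[(oval(58,58),0,28)],
 'square_pad':[(rect(58,58),0,28)],'lugged_holder':[(rect(144,80),0,14)],'oval_holder':[(oval(118,82),0,14)],
 'round_holder':[(oval(90,90),0,14)],'square_holder':[(rect(90,90),0,14)]}
def render(p,name,q,o,r,zb=0,k=8):
    m=np.zeros((2*r*k,2*r*k),np.uint8); c,s=np.cos(q[2]),np.sin(q[2])
    for P,z0,z1 in S[name]:
        w=P@[[c,s],[-s,c]]+q[:2]; X=np.vstack([np.c_[w,np.full(len(w),z+zb)] for z in (z0,z1)])
        u=(project(p,X)-o+.5)*k-.5
        cv2.fillConvexPoly(m,cv2.convexHull(np.round(u*16).astype(np.int32)),255,shift=4)
    return cv2.resize(m,(2*r,2*r),interpolation=cv2.INTER_AREA)/255.
def seen(p,name,o,r):
    a=p['pixels'][o[1]:o[1]+2*r,o[0]:o[0]+2*r].astype(float)
    if 'pad' in name:
        g=a.max(2); bg=np.median(g); return np.clip((bg-g)/(bg-75),0,1)
    m=((a[:,:,2]-a[:,:,0])>50).astype(np.uint8)
    cs,_=cv2.findContours(m,cv2.RETR_EXTERNAL,cv2.CHAIN_APPROX_NONE); out=np.zeros(m.shape,np.uint8)
    cv2.drawContours(out,[max(cs,key=cv2.contourArea)],-1,1,-1); return out.astype(float)
def fit(ps,name,xy,yaws=np.arange(0,np.pi,np.pi/8),zb=0,r=None):
    if 'round' in name: yaws=[0.]
    r=r or (24 if 'pad' in name else 34); D=[]
    for p in ps:
        o=np.round(project(p,[[*xy,10]])[0]).astype(int)-r; D.append((p,o,seen(p,name,o,r)))
    def f(v):
        q=[v[0],v[1],v[2]/40]; return sum(((render(p,name,q,o,r,zb)-m)**2).sum() for p,o,m in D)
    best=None
    for y in yaws:
        v0=np.array([*xy,y*40]); sim=v0+np.array([[0,0,0],[8,0,0],[0,8,0],[0,0,8]])
        g=minimize(f,v0,method='Nelder-Mead',options=dict(initial_simplex=sim,xatol=.1,fatol=.01,maxiter=150))
        if best is None or g.fun<best.fun: best=g
    v=best.x; return np.round([v[0],v[1],v[2]/40],3),round(best.fun,1)
E
cat > a.py <<'E'
from vis import *
t,s=np.load('shots.npy',allow_pickle=True)
G={'lugged_pad':(540,390),'oval_pad':(634,-128),'round_pad':(527,-413),'square_pad':(471,-88),'oval_holder':(363,292),'round_holder':(662,130),'square_holder':(456,115),'lugged_holder':(359,-278)}
for n,g in G.items():
    a=fit([t],n,g)
    b=fit([s],n,a[0][:2],[a[0][2]]) if n!='lugged_holder' else None
    print(n,a,b)
E
time python3 a.py
```

```text
lugged_pad (array([542.137, 393.51 ,   2.797]), np.float64(13.6)) (array([544.101, 391.945,   2.811]), np.float64(14.6))
oval_pad (array([ 6.35554e+02, -1.29087e+02, -4.05000e-01]), np.float64(7.2)) (array([ 6.37654e+02, -1.31646e+02, -3.87000e-01]), np.float64(37.4))
round_pad (array([ 5.30882e+02, -4.14772e+02,  1.39000e-01]), np.float64(7.7)) (array([ 5.33104e+02, -4.17855e+02,  1.43000e-01]), np.float64(157.5))
square_pad (array([ 4.71976e+02, -8.70180e+01, -6.50000e-02]), np.float64(3.8)) (array([ 4.73715e+02, -8.99000e+01, -4.00000e-02]), np.float64(4.8))
oval_holder (array([363.617, 292.462,   2.46 ]), np.float64(10.2)) (array([364.727, 291.03 ,   2.447]), np.float64(28.8))
round_holder (array([6.63653e+02, 1.30622e+02, 8.60000e-02]), np.float64(10.8)) (array([6.65613e+02, 1.28532e+02, 6.60000e-02]), np.float64(42.0))
square_holder (array([4.58199e+02, 1.14422e+02, 6.10000e-02]), np.float64(10.2)) (array([4.58257e+02, 1.13021e+02, 6.60000e-02]), np.float64(76.2))
lugged_holder (array([ 3.61636e+02, -2.77886e+02,  1.20000e-02]), np.float64(29.2)) None
real	0m1.963s
user	0m2.337s
sys	0m0.128s
```

Call:
drive_tool(
  commands=".26 .058 -.07 0 0 .05 100;.26 .058 -.07 0 0 .05 100;.26 .058 -.07 0 0 .05 100;.26 .058 -.07 0 0 .05 100;.26 .058 -.07 0 0 .05 100;.26 .058 -.07 0 0 .05 100;.26 .058 -.07 0 0 .05 100;.26 .058 -.07 0 0 .05 100;.26 .058 -.07 0 0 .05 100;.26 .058 -.07 0 0 .05 100;.26 .058 -.07 0 0 .05 100;.26 .058 -.07 0 0 .05 100;.26 .058 -.07 0 0 .05 100;.26 .058 -.07 0 0 .05 100;0 0 0 0 0 0 100;0 0 0 0 0 0 100",
  force=50,
)

```text
time_s: 1.93
eef_pos: [533.2, -415.3, 149.3]
ee_rot: [-0.001, 0.905, 0.425, -0.0]
force: [-0.6, -0.4, -1.4]
grip_width: 1.003
grip_force: 0.0
```

Call:
drive_tool(
  commands="-.01 -.01 -.25 0 0 0 100;0 0 -.25 0 0 0 100;0 0 -.25 0 0 0 100;0 0 -.25 0 0 0 100;0 0 -.25 0 0 0 100;0 0 0 0 0 0 100;0 0 0 0 0 0 0;0 0 0 0 0 0 0;0 0 0 0 0 0 0;0 0 0 0 0 0 0;0 0 0 0 0 0 0;0 0 0 0 0 0 0;0 0 0 0 0 0 0;0 0 0 0 0 0 0",
)

```text
time_s: 3.1
eef_pos: [532.1, -418.1, 28.2]
ee_rot: [0.002, 0.905, 0.424, 0.0]
force: [-1.5, 0.7, 6.4]
grip_width: 0.653
grip_force: 53.7
```

Call:
drive_tool(
  commands="0 0 .1 0 0 0 0;0 0 .2 0 0 0 0;0 0 .25 0 0 0 0;0 0 .25 0 0 0 0;0 0 0 0 0 0 0;0 0 0 0 0 0 0",
)

```text
time_s: 3.6
eef_pos: [531.9, -417.4, 107.2]
ee_rot: [0.002, 0.905, 0.424, 0.001]
force: [-1.4, -0.1, -3.0]
grip_width: 0.656
grip_force: 54.1
```

```bash
python3 - <<'E'
from rig import *; from vis import *
t=capture('top');s=capture('side');e=sense();print(e['eef_pos'],e['ee_rot'],e['force'],e['grip_width'],e['grip_force'])
c=e['eef_pos']
cv2.imwrite('pics/g1.png',np.hstack([crop(t,project(t,[c])[0],40,400),crop(s,project(s,[c])[0],50,400)]))
E
```

```text
[ 531.07313563 -416.51577687  104.2198485 ] [-9.57637622e-04  9.05488793e-01  4.24368999e-01 -2.84975968e-04] [-0.09531773 -0.447278   -2.79016487] 0.6555101521546621 54.08586859703064
```

View pics/g1.png

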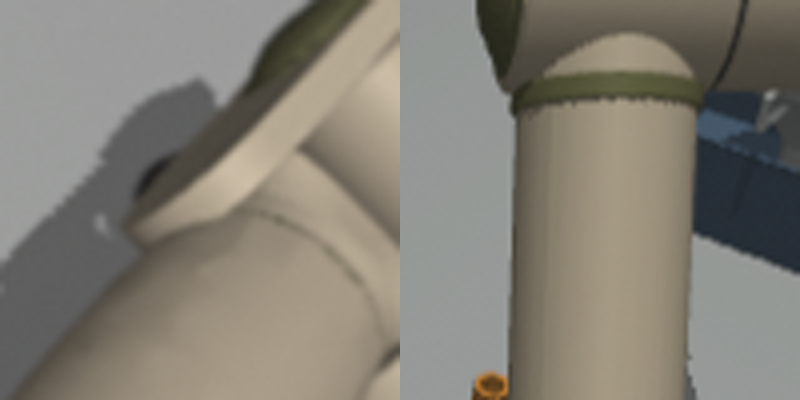

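Call:
drive_tool(
  commands=".037 .15 .05 0 0 .044 0;.075 .303 0 0 0 .044 0;.075 .303 0 0 0 .044 0;.075 .303 0 0 0 .044 0;.075 .303 0 0 0 .044 0;.075 .303 0 0 0 .044 0;.075 .303 0 0 0 .044 0;.075 .303 0 0 0 .044 0;.075 .303 0 0 0 .044 0;.075 .303 0 0 0 .044 0;.075 .303 0 0 0 .044 0;.075 .303 0 0 0 .044 0;.075 .303 0 0 0 .044 0;.075 .303 0 0 0 .044 0;.075 .303 0 0 0 .044 0;.075 .303 0 0 0 .044 0;.075 .303 0 0 0 .044 0;.075 .303 0 0 0 .044 0;.023 .15 -.05 0 0 0 0;0 0 0 0 0 0 0",
)

```text
time_s: 5.37
eef_pos: [663.8, 131.9, 103.1]
ee_rot: [-0.001, 0.731, 0.683, -0.001]
force: [-0.5, -0.5, -2.9]
grip_width: 0.655
grip_force: 54.0
```

```bash
python3 - <<'E'
from rig import *; from vis import *
t=capture('top');s=capture('side');e=sense();print(e['eef_pos'],e['ee_rot'],e['force'],e['grip_width'],e['grip_force'])
c=e['eef_pos']
cv2.imwrite('pics/g2.png',np.hstack([crop(t,project(t,[c])[0],40,400),crop(s,project(s,[c])[0],50,400)]))
E
```

```text
[664.19316218 128.29045458 104.01898886] [-6.67549722e-04  7.31861974e-01  6.81451834e-01 -1.00161930e-03] [ 0.07139428 -0.75846341 -1.59435633] 0.6576102601873572 54.02473747730255
```

View pics/g2.png

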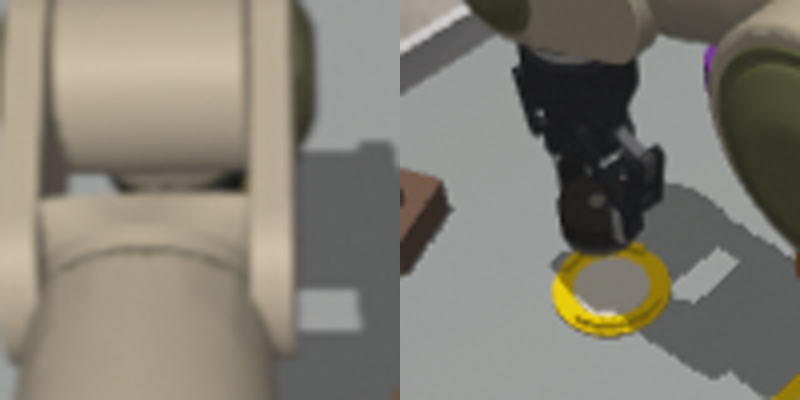

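The dot on the pad's top at crop (597,200) falls right on the TCP projection, so the pad is centred in the grip. Lowering it into the round holder.

Call:
drive_tool(
  commands="0 .013 -.2 0 0 0 0;0 0 -.2 0 0 0 0;0 0 -.15 0 0 0 0;0 0 -.1 0 0 0 0;0 0 -.05 0 0 0 0;0 0 -.02 0 0 0 0;0 0 0 0 0 0 0;0 0 0 0 0 0 0",
)

```text
time_s: 6.13
eef_pos: [665.5, 128.7, 34.2]
ee_rot: [0.001, 0.732, 0.681, 0.0]
force: [-0.8, -1.2, 1.2]
grip_width: 0.654
grip_force: 54.3
```

Call:
drive_tool(
  commands="0 0 0 0 0 0 100;0 0 0 0 0 0 100;0 0 0 0 0 0 100;0 0 0 0 0 0 100;0 0 .1 0 0 0 100;0 0 .2 0 0 0 100;0 0 .3 0 0 0 100;0 0 .3 0 0 0 100;-.24 -.27 0 0 0 0 100;-.24 -.27 0 0 0 0 100;-.24 -.27 0 0 0 0 100;-.24 -.27 0 0 0 0 100;-.24 -.27 0 0 0 0 100;-.24 -.27 0 0 0 0 100;-.24 -.27 0 0 0 0 100;-.24 -.27 0 0 0 0 100;0 0 0 0 0 0 100;0 0 0 0 0 0 100",
)

```text
time_s: 7.63
eef_pos: [472.8, -87.7, 124.3]
ee_rot: [0.001, 0.733, 0.68, 0.0]
force: [0.6, 0.3, 0.7]
grip_width: 1.001
grip_force: 0.0
```

```bash
python3 - <<'E'
from rig import *; from vis import *
t=capture('top');s=capture('side');e=sense();print(e['eef_pos'],e['ee_rot'],e['force'],e['grip_width'])
print('phi',2*np.arctan2(e['ee_rot'][2],e['ee_rot'][1])-np.pi/2)
r=(664.6,129.6)
print(fit([s],'round_pad',r,zb=6,r=12),fit([t],'round_pad',r,zb=6,r=12))
cv2.imwrite('pics/g3.png',np.hstack([crop(t,project(t,[[*r,10]])[0],25,400),crop(s,project(s,[[*r,10]])[0],30,400)]))
E
```

```text
[473.69140721 -86.34450649 123.91438255] [5.49459677e-04 7.32103245e-01 6.81193374e-01 3.52189194e-04] [ 0.49121501  0.09397245 -0.23015532] 1.0035463028648435
phi -0.07201300344083283
(array([664.6, 129.6,   0. ]), np.float64(nan)) (array([6.65776e+02, 1.28734e+02, 1.27000e-01]), np.float64(72.7))vis.py:33: RuntimeWarning: divide by zero encountered in divide
  g=a.max(2); bg=np.median(g); return np.clip((bg-g)/(bg-75),0,1)
vis.py:33: RuntimeWarning: invalid value encountered in divide
  g=a.max(2); bg=np.median(g); return np.clip((bg-g)/(bg-75),0,1)
```

View pics/g3.png

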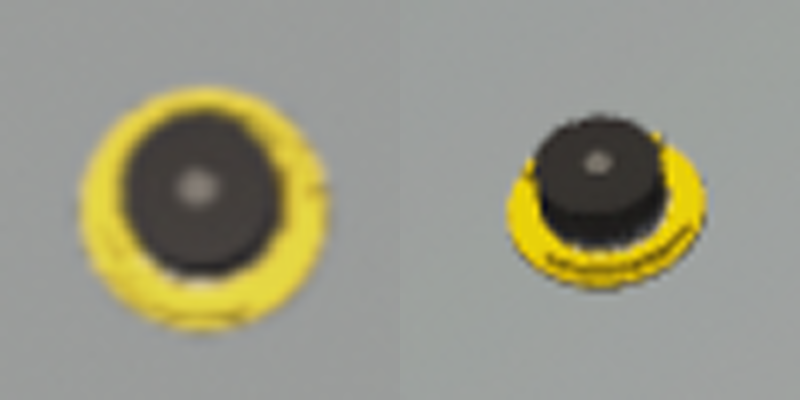

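Round pad lies flat and centred in its holder: dot at crop (198,187), holder centre at (203,208), and the gap is the expected parallax. Now the square pad.

Call:
drive_tool(
  commands="0 -.015 -.25 0 0 .03 100;0 0 -.25 0 0 0 100;0 0 -.25 0 0 0 100;0 0 -.2 0 0 0 100;0 0 -.05 0 0 0 100;0 0 0 0 0 0 100;0 0 0 0 0 0 0;0 0 0 0 0 0 0;0 0 0 0 0 0 0;0 0 0 0 0 0 0;0 0 0 0 0 0 0;0 0 0 0 0 0 0;0 0 0 0 0 0 0;0 0 .1 0 0 0 0;0 0 .2 0 0 0 0;0 0 .25 0 0 0 0;0 0 .25 0 0 0 0;0 0 0 0 0 0 0;0 0 0 0 0 0 0",
)

```text
time_s: 9.32
eef_pos: [473.4, -88.3, 104.6]
ee_rot: [0.001, 0.724, 0.69, 0.001]
force: [-0.2, 0.2, -4.4]
grip_width: 0.668
grip_force: 55.6
```

Call:
drive_tool(
  commands="-.018 .15 0 0 0 .018 0;-.018 .25 0 0 0 .018 0;-.018 .25 0 0 0 .018 0;-.018 .25 0 0 0 .018 0;-.018 .25 0 0 0 .018 0;-.018 .25 0 0 0 .018 0;-.018 .25 0 0 0 .018 0;-.018 .25 0 0 0 .018 0;0 .12 0 0 0 0 0;0 0 0 0 0 0 0;0 0 0 0 0 0 0",
)

```text
time_s: 10.23
eef_pos: [457.9, 114.1, 102.3]
ee_rot: [-0.001, 0.683, 0.73, -0.001]
force: [-0.0, 0.5, -4.0]
grip_width: 0.669
grip_force: 55.5
```

```bash
python3 - <<'E'
from rig import *; from vis import *
t=capture('top');s=capture('side')
e=[sense()]
e=e[0];print(e['eef_pos'],e['force'],e['grip_width'])
print('phi',2*np.arctan2(e['ee_rot'][2],e['ee_rot'][1])-np.pi/2)
c=e['eef_pos'];a=crop(s,project(s,[c])[0],40,600)
cv2.imwrite('pics/g4.png',a)
E
```

```text
[458.35890661 113.21317713 102.72129962] [ 0.25507955 -0.73927508 -3.5323999 ] 0.6658586017307406
phi 0.06386614143218927
```

View pics/g4.png

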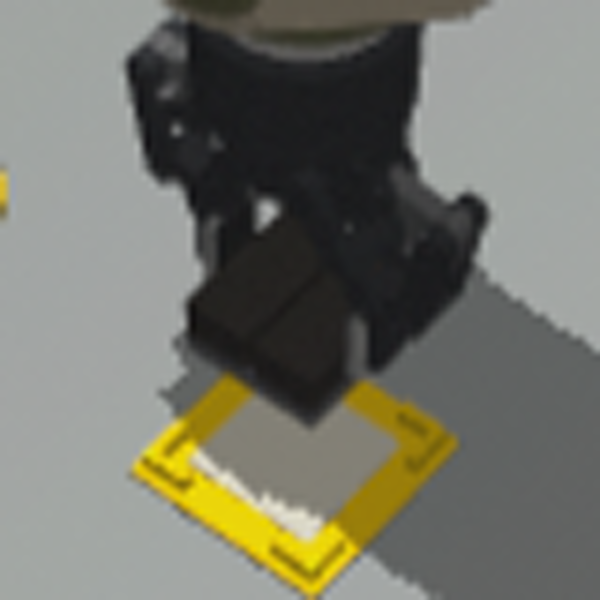

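```bash
python3 - <<'E'
from rig import *; from vis import *
s=capture('side')
o=np.round(project(s,[[458.36,113.2,102.7]])[0])-40
for z in (74,78): print(locate(s,o+np.array([312,423])/7.5,z),locate(s,o+np.array([190,343])/7.5,z))
E
```

```text
[431.03115008 134.60347491] [487.06069794 138.35214809]
[429.16761952 136.7555367 ] [484.93614555 140.48674606]
```

Call:
drive_tool(
  commands="0 .02 -.2 0 0 0 0;0 0 -.2 0 0 0 0;0 0 -.15 0 0 0 0;0 0 -.1 0 0 0 0;0 0 -.04 0 0 0 0;0 0 -.02 0 0 0 0;0 0 0 0 0 0 0;0 0 0 0 0 0 0",
)

```text
time_s: 11.05
eef_pos: [459.1, 115.7, 32.9]
ee_rot: [0.0, 0.684, 0.729, 0.0]
force: [-0.1, -0.8, -3.1]
grip_width: 0.663
grip_force: 55.4
```

Call:
drive_tool(
  commands="0 0 -.02 0 0 0 0;0 0 -.01 0 0 0 0;0 0 0 0 0 0 100;0 0 0 0 0 0 100;0 0 0 0 0 0 100;0 0 0 0 0 0 100;0 0 .1 0 0 0 100;0 0 .2 0 0 0 100;0 0 .3 0 0 0 100;0 0 .35 0 0 0 100",
)

```text
time_s: 11.88
eef_pos: [457.8, 115.9, 125.2]
ee_rot: [-0.001, 0.684, 0.73, -0.001]
force: [1.0, 0.8, -0.2]
grip_width: 0.999
grip_force: 0.0
```

Call:
drive_tool(
  commands=".128 -.176 0 0 0 .1 100;.128 -.176 0 0 0 .1 100;.128 -.176 0 0 0 .1 100;.128 -.176 0 0 0 .1 100;.128 -.176 0 0 0 .1 100;.128 -.176 0 0 0 .1 100;.128 -.176 0 0 0 .1 100;.128 -.176 0 0 0 .1 100;.128 -.176 0 0 0 .1 100;.128 -.176 0 0 0 .1 100;.128 -.176 0 0 0 .1 100;.128 -.176 0 0 0 .1 100;.128 -.176 0 0 0 .1 100;.128 -.176 0 0 0 .116 100;0 0 0 0 0 0 100;0 0 0 0 0 0 100",
)

```text
time_s: 13.22
eef_pos: [637.8, -131.0, 124.5]
ee_rot: [-0.0, 0.197, 0.98, 0.0]
force: [0.0, 0.9, -0.4]
grip_width: 0.998
grip_force: 0.0
```

```bash
python3 - <<'E'
from rig import *; from vis import *
t=capture('top');s=capture('side');e=sense();print(e['eef_pos'],e['force'],e['grip_width'])
print('phi',2*np.arctan2(e['ee_rot'][2],e['ee_rot'][1])-np.pi/2)
r=(458.2,113.7)
cv2.imwrite('pics/g5.png',np.hstack([crop(t,project(t,[[*r,10]])[0],25,400),crop(s,project(s,[[*r,10]])[0],30,400)]))
E
```

```text
[ 637.42389995 -129.81711287  124.61489436] [-0.1776705   0.01842547  0.14908867] 0.9978999188952565
phi 1.175737990631128
```

View pics/g5.png

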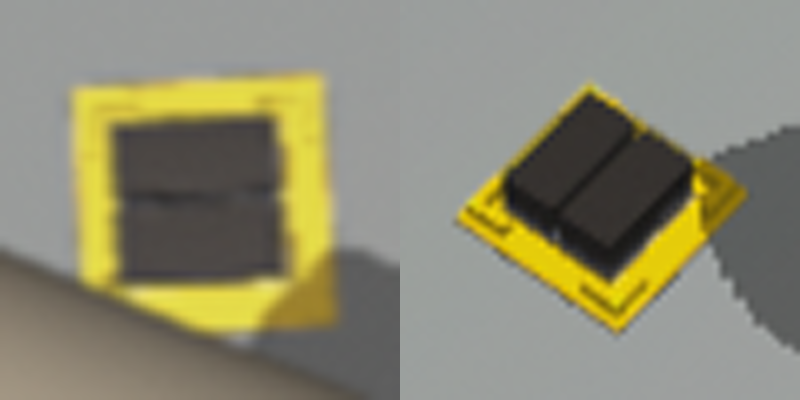

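Square pad sits flat and centred (pad at crop (200,200), holder at about (206,205)). Now the oval.

Call:
drive_tool(
  commands="-.007 -.003 -.25 0 0 0 100;0 0 -.25 0 0 0 100;0 0 -.25 0 0 0 100;0 0 -.2 0 0 0 100;0 0 -.06 0 0 0 100;0 0 0 0 0 0 100;0 0 0 0 0 0 0;0 0 0 0 0 0 0;0 0 0 0 0 0 0;0 0 0 0 0 0 0;0 0 0 0 0 0 0;0 0 0 0 0 0 0;0 0 0 0 0 0 0;0 0 .1 0 0 0 0;0 0 .2 0 0 0 0;0 0 .25 0 0 0 0;0 0 .25 0 0 0 0;0 0 0 0 0 0 0;0 0 0 0 0 0 0",
)

```text
time_s: 14.9
eef_pos: [637.3, -130.9, 104.3]
ee_rot: [0.001, 0.196, 0.981, -0.0]
force: [-0.5, -0.3, -4.0]
grip_width: 0.599
grip_force: 53.2
```

Call:
drive_tool(
  commands="-.075 .117 0 0 0 -.021 0;-.151 .2345 0 0 0 -.021 0;-.151 .2345 0 0 0 -.021 0;-.151 .2345 0 0 0 -.021 0;-.151 .2345 0 0 0 -.021 0;-.151 .2345 0 0 0 -.021 0;-.151 .2345 0 0 0 -.021 0;-.151 .2345 0 0 0 -.021 0;-.151 .2345 0 0 0 -.021 0;-.151 .2345 0 0 0 -.021 0;-.151 .2345 0 0 0 -.021 0;-.151 .2345 0 0 0 -.021 0;-.151 .2345 0 0 0 -.021 0;-.151 .2345 0 0 0 -.021 0;-.151 .2345 0 0 0 -.021 0;-.151 .2345 0 0 0 -.021 0;-.151 .2345 0 0 0 -.021 0;-.151 .2345 0 0 0 -.017 0;-.083 .117 0 0 0 0 0;0 0 0 0 0 0 0",
)

```text
time_s: 16.57
eef_pos: [362.0, 292.6, 101.9]
ee_rot: [-0.001, 0.336, 0.942, -0.001]
force: [0.4, -0.8, -3.7]
grip_width: 0.602
grip_force: 53.2
```

Call:
drive_tool(
  commands="0 0 -.1 0 0 0 0;0 0 0 0 0 0 0;0 0 0 0 0 0 0",
)

```text
time_s: 16.82
eef_pos: [364.2, 290.4, 92.4]
ee_rot: [-0.001, 0.337, 0.941, -0.001]
force: [1.0, -0.6, -3.2]
grip_width: 0.595
grip_force: 53.3
```

```bash
python3 - <<'E'
from rig import *; from vis import *
s=capture('side');e=sense();print(e['eef_pos'],e['force'],e['grip_width'])
print('phi',2*np.arctan2(e['ee_rot'][2],e['ee_rot'][1])-np.pi/2)
c=e['eef_pos'];a=crop(s,project(s,[c])[0],40,600)
cv2.imwrite('pics/g6.png',a)
E
```

```text
[364.60213132 290.62430811  92.86632573] [-0.18414421  0.13026995 -3.15206026] 0.5965563332410573
phi 0.8822091064695421
```

View pics/g6.png

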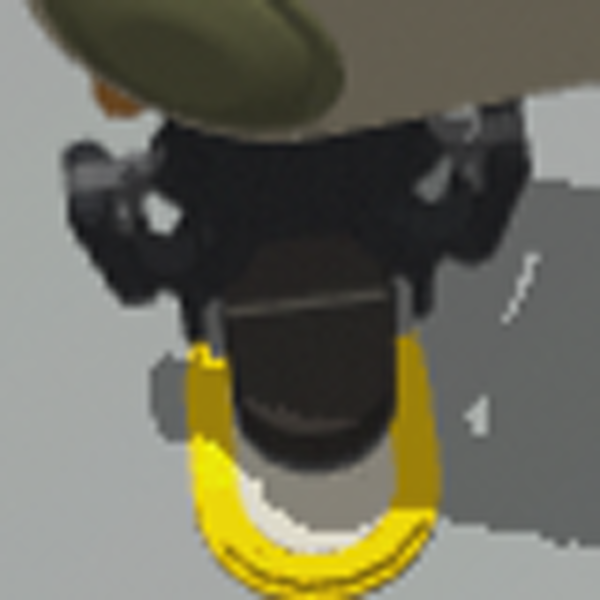

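Pale line centre at crop (308,300) matches the TCP at (300,300), and the pad lines up with the oval holder. Lowering.

Call:
drive_tool(
  commands="0 .01 -.2 0 0 0 0;0 0 -.2 0 0 0 0;0 0 -.12 0 0 0 0;0 0 -.06 0 0 0 0;0 0 -.03 0 0 0 0;0 0 -.02 0 0 0 0;0 0 0 0 0 0 0;0 0 0 0 0 0 0",
)

```text
time_s: 17.53
eef_pos: [365.2, 292.3, 31.2]
ee_rot: [0.001, 0.337, 0.941, 0.0]
force: [-0.9, -0.9, 1.6]
grip_width: 0.597
grip_force: 54.1
```

Call:
drive_tool(
  commands="0 0 0 0 0 0 100;0 0 0 0 0 0 100;0 0 0 0 0 0 100;0 0 0 0 0 0 100;0 0 .1 0 0 0 100;0 0 .2 0 0 0 100;0 0 .3 0 0 0 100;0 0 .35 0 0 0 100;.2235 .126 0 0 0 .056 100;.2235 .126 0 0 0 .056 100;.2235 .126 0 0 0 .056 100;.2235 .126 0 0 0 .056 100;.2235 .126 0 0 0 .056 100;.2235 .126 0 0 0 .056 100;.2235 .126 0 0 0 .056 100;.2235 .126 0 0 0 .056 100;0 0 0 0 0 0 100;0 0 0 0 0 0 100",
)

```text
time_s: 19.03
eef_pos: [543.6, 393.1, 125.2]
ee_rot: [-0.0, 0.167, 0.986, -0.0]
force: [-1.2, -0.5, -1.1]
grip_width: 1.003
grip_force: 0.0
```

```bash
python3 - <<'E'
from rig import *; from vis import *
t=capture('top');s=capture('side');e=sense();print(e['eef_pos'],e['force'],e['grip_width'])
print('phi',2*np.arctan2(e['ee_rot'][2],e['ee_rot'][1])-np.pi/2)
r=(364.2,291.7);h=(361.6,-277.9)
print('lh',fit([t],'lugged_holder',h),fit([s],'lugged_holder',h,[0.]))
cv2.imwrite('pics/g7.png',np.vstack([np.hstack([crop(t,project(t,[[*q,10]])[0],27,300),crop(s,project(s,[[*q,10]])[0],32,300)]) for q in (r,h)]))
E
```

```text
[542.76879938 392.80307937 125.63837555] [ 0.20044822  0.87177138 -0.2084162 ] 1.002243329737469
phi 1.234399521450813
lh (array([ 361.509, -277.831,    3.151]), np.float64(25.4)) (array([ 3.62642e+02, -2.79440e+02,  4.90000e-02]), np.float64(768.1))
```

View pics/g7.png

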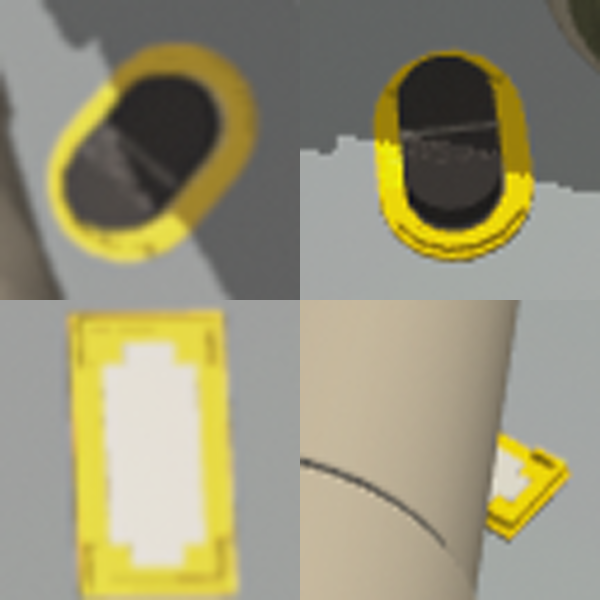

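Oval pad is nested: pad centre at crop (140,152), holder at (153,152), and the offset is parallax. The lugged holder is clear now too. Gripping the lugged pad.

Call:
drive_tool(
  commands="0 0 -.25 0 0 0 100;0 0 -.25 0 0 0 100;0 0 -.25 0 0 0 100;0 0 -.2 0 0 0 100;0 0 -.07 0 0 0 100;0 0 0 0 0 0 100;0 0 0 0 0 0 0;0 0 0 0 0 0 0;0 0 0 0 0 0 0;0 0 0 0 0 0 0;0 0 0 0 0 0 0;0 0 0 0 0 0 0;0 0 0 0 0 0 0;0 0 .1 0 0 0 0;0 0 .2 0 0 0 0;0 0 .25 0 0 0 0;0 0 .25 0 0 0 0;0 0 0 0 0 0 0;0 0 0 0 0 0 0",
)

```text
time_s: 20.72
eef_pos: [543.6, 393.1, 104.2]
ee_rot: [0.001, 0.167, 0.986, 0.0]
force: [-0.3, 0.3, -5.5]
grip_width: 0.549
grip_force: 52.7
```

Call:
drive_tool(
  commands="-.065 -.24 0 0 0 .016 0;-.065 -.24 0 0 0 .016 0;-.065 -.24 0 0 0 .016 0;-.065 -.24 0 0 0 .016 0;-.065 -.24 0 0 0 .016 0;-.065 -.24 0 0 0 .016 0;-.065 -.24 0 0 0 .016 0;-.065 -.24 0 0 0 .016 0;-.065 -.24 0 0 0 .016 0;-.065 -.24 0 0 0 .016 0;-.065 -.24 0 0 0 .016 0;-.065 -.24 0 0 0 .016 0;-.065 -.24 0 0 0 .016 0;-.065 -.24 0 0 0 .016 0",
)

```text
time_s: 21.88
eef_pos: [450.8, 56.1, 101.9]
ee_rot: [-0.002, 0.08, 0.997, 0.0]
force: [0.3, -1.1, -4.2]
grip_width: 0.548
grip_force: 53.2
```

Call:
drive_tool(
  commands="-.065 -.24 0 0 0 .016 0;-.065 -.24 0 0 0 .016 0;-.065 -.24 0 0 0 .016 0;-.065 -.24 0 0 0 .016 0;-.065 -.24 0 0 0 .016 0;-.065 -.24 0 0 0 .016 0;-.065 -.24 0 0 0 .016 0;-.065 -.24 0 0 0 .016 0;-.065 -.24 0 0 0 .016 0;-.065 -.24 0 0 0 .016 0;-.065 -.24 0 0 0 .016 0;-.065 -.24 0 0 0 .016 0;-.065 -.24 0 0 0 .016 0;-.053 -.235 0 0 0 .011 0;0 0 0 0 0 0 0;0 0 0 0 0 0 0;0 0 0 0 0 0 0",
)

```text
time_s: 23.3
eef_pos: [362.1, -277.3, 102.3]
ee_rot: [-0.001, -0.006, 1.0, 0.001]
force: [0.2, -0.5, -4.4]
grip_width: 0.545
grip_force: 53.4
```

Call:
drive_tool(
  commands="0 -.01 -.2 0 0 0 0;0 0 -.2 0 0 0 0;0 0 -.15 0 0 0 0;0 0 -.1 0 0 0 0;0 0 -.04 0 0 0 0;0 0 -.02 0 0 0 0;0 0 0 0 0 0 0;0 0 0 0 0 0 0",
)

```text
time_s: 23.97
eef_pos: [362.9, -279.6, 32.9]
ee_rot: [0.0, -0.006, 1.0, -0.0]
force: [0.0, -0.6, -4.2]
grip_width: 0.546
grip_force: 53.3
```

Call:
drive_tool(
  commands="0 0 -.02 0 0 0 0;0 0 -.01 0 0 0 0;0 0 -.01 0 0 0 0;0 0 0 0 0 0 0",
)

```text
time_s: 24.3
eef_pos: [363.1, -280.0, 31.0]
ee_rot: [0.001, -0.006, 1.0, -0.001]
force: [-8.1, 6.5, 34.0]
grip_width: 0.549
grip_force: 57.6
```

Call:
drive_tool(
  commands="0 0 .015 0 0 0 0;0 0 0 0 0 0 0;0 0 0 0 0 0 100;0 0 0 0 0 0 100;0 0 0 0 0 0 100;0 0 0 0 0 0 100;0 0 .1 0 0 0 100;0 0 .2 0 0 0 100;0 0 .3 0 0 0 100;0 0 .35 0 0 0 100;-.19 -.22 .1 0 0 0 100;-.19 -.22 .1 0 0 0 100;-.19 -.22 .1 0 0 0 100;-.19 -.22 .1 0 0 0 100;-.19 -.22 .1 0 0 0 100;-.19 -.22 .1 0 0 0 100;-.19 -.22 .1 0 0 0 100;-.19 -.22 .1 0 0 0 100;0 0 0 0 0 0 100;0 0 0 0 0 0 100",
)

```text
time_s: 25.97
eef_pos: [226.7, -451.4, 204.9]
ee_rot: [-0.009, 0.006, 1.0, -0.003]
force: [0.2, 0.5, 0.1]
grip_width: 1.002
grip_force: 0.0
```

```bash
python3 - <<'E'
from rig import *; from vis import *
t=capture('top');s=capture('side');e=sense();print(e['eef_pos'],e['force'],e['grip_width'])
h=(362.3,-278.8)
cv2.imwrite('pics/g8.png',np.hstack([crop(t,project(t,[[*h,10]])[0],27,400),cv2.resize(t['pixels'],(533,400))[:,:400]]))
cv2.imwrite('pics/g8.png',np.hstack([crop(t,project(t,[[*h,10]])[0],27,400),crop(s,project(s,[[*h,10]])[0],30,400)]))
E
```

```text
[ 227.17545797 -450.24052983  204.20549015] [-0.14970465  0.17163454 -0.38576898] 0.9982572371863486
```

View pics/g8.png

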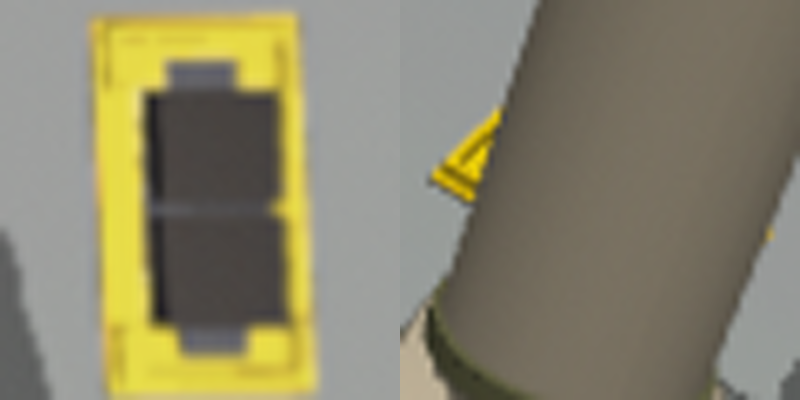

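Lugged pad lies centred inside its rim: lug ends at rows 62 and 355 sit symmetrically within the holder's 17 to 390. All four pads are placed and the arm is clear, so I'm handing in.

```bash
python3 -c "
from rig import *
print(finish_job())"
```

```text
the job is handed in; nothing more can be done
None
```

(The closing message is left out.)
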